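# Take colour readings from the sample drawer

### The arm

A 6-joint arm with a two-finger parallel gripper is mounted at the origin on the work surface. World frame = base frame: x ahead of the robot, y to its left, z up, the work surface at z = 0. Lengths are in m, angles in rad, forces in N, time in s.
With the tool pointing down it reaches from about 0.425 to 0.95 m from the base axis. Payload 3.5 kg.
Tool frame: the origin (TCP) lies at the very end of the fingers, on their centre line; the grasp point (between the pads) lies 19 mm behind it (ctrl.pinch_z is the distance from the TCP to the grasp point, in m); z points along the fingers, y is the line along which they close (so a half turn about z gives the same grasp; the last joint's range is limited). The gripper opens to 85 mm and grips with 20 to 120 N. Pads are 22 mm wide; open, the fingers measure 114 mm over their backs; the gripper's body (76 mm by 85 mm) begins 54 mm behind the grasp point. The pads swing forward as they close: fully open they stand 13 mm farther back than shut.
Start: joints at [-1.429, 0.286, 1.577, -0, 1.279, -0.15], TCP at [0.194, -0.646, 0.231] pointing down, gripper open.
Joint ranges: [-2.77, 2.77], [-0.9, 2.22], [0.21, 2.48], [-1.53, 4.67], [0.24, 2.81], [-2.84, 2.84]. Speed limits (rad/s): [2.79, 2.79, 3.14, 3.14, 3.14, 3.14].

### API

Orientations are given as a unit quaternion [x, y, z, w].
In Python, from plant import ctrl gives the robot as it stands. The module is installed in compiled form; this text tells all that it offers.
- The arm moves only by the shell command python3 -m crank 'ROWS' [OPENING] [FORCE]. ROWS is JSON, a list of rows, each a list of 6 numbers: the shift along the tool's x, y, z in cm, then the turn, a rotation vector about the tool's x, y, z in rad. In form: [[tx, ty, tz, rx, ry, rz], ...]. A call has 1 to 10 rows; each row is the pose to reach, as a shift and turn from the pose commanded when the call began, along the tool's axes at that moment; what a row does not reach only later rows make up. A row lasts 1/10 s, in which the tool goes at most 50 mm and 8.59 degrees, less where a joint would pass 70% of its speed; a pose out of reach is approached as far as the arm can. A call with a gripper value outside its range is refused whole. OPENING is the opening, from 0 (shut) to 1 (fully open), set as the call begins (- or left out, the last holds). The fingers move at their own pace and stop on an object; FORCE is the grip in N (left out, the last holds). Time passes only in rows, so rows that repeat a pose let the fingers close. It gives the time, the measured TCP pose, the force, the opening and the grip force at its end, in the units of the state.
- ctrl.get_state(): the state, without advancing time (a new reading comes with each control period).
- ctrl.read_camera(name): name is "scene" or "top" or "wrist"; returns (picture, depth): 420x560x3 uint8, blue, green, red; 420x560 float32, m along the optical axis (not along the pixel's ray), 0 where there is no reading.
- ctrl.camera_info(name): a dict with "K" (3x3 intrinsics, pixels), "origin" and "orientation" of the camera in the world. Camera axes: x right, y down, z forward; pixel columns grow to the right and rows downward; lengths in m; the calibration is good to about 2 mm. A picture is of the moment at which its call begins: read the wrist's pose just before it. camera_info takes no time and is no camera call; for the wrist camera it gives the pose at the moment of the call.
- ctrl.sign_off(): hands the job in; it is judged then, once.
The state is a dict: "time": time; "qpos": joint angles; "dq": joint speeds; "joint_efforts": joint torques, N m; "eef_pos": TCP position; "tcp_rot": TCP orientation; "contact_force": force on the tool from outside, world axes, zero at the start; "wrist_torque": the same for the moment, N m; "opening": opening from 0.0 (shut) to 1.0 (fully open); "finger_force": force on a finger pad.
Only numpy, scipy, OpenCV 4.12 (cv2) and the standard library are available. Lean on these libraries where they do the work, as an engineer would, in place of code of your own. Each camera call takes 0.05 s, during which the arm holds its last target. There are 200 camera calls.

### The job

Pull the sample drawer of the white desk unit all the way out to its stop and leave it out. Then pick up the colour meter, set its foot gently down upright on the middle of the red tile for about a second and then likewise on the blue tile, keeping it off the yellow one, and finally stand the meter upright in the middle of its round parking pad. Leave the other things on the desk where they are.

Things in the scene. Friction and masses are not known exactly. Their poses are not given: they have to be found in the camera images.
- unit: White desktop drawer unit with plywood edges, 260 deep x 270 wide x 88 mm high, fixed, front towards the robot, turned up to 0.12 rad. Origin: centre of its underside; x points to its back, y to the robot's left. The drawer's front face is at x = -130 mm when shut. A box file and a green folder lie on its top from x = 0 to +120 mm, up to 143 mm above the desk; the front of the top is clear.
- drawer (a joint): How far the unit's one drawer is pulled out towards the robot (the unit's -x), in m: 0 shut, 0.14 at its stop. Starts shut or up to 15 mm open. It runs stiffly (about 3 N) and stays where it is left. Its front panel is 15 mm thick and its top edge is 74 mm above the desk.
- front_row (a point): In the drawer: centre, on the inner floor 18 mm above the desk, of the front row of three compartments side by side, which hold the tiles; each is 103 mm (along travel) x 72 mm; walls 6 mm thick, up to 62 mm above the desk. 73 mm behind the drawer's front face; wholly clear of the unit when the drawer is at its stop. Moves with the drawer; axes as the unit's. The rear row is empty.
- handle (a point): Centre of the drawer's dark steel bow handle: a horizontal bar 10 mm thick and 130 mm long (along the unit's y), 65 mm above the desk, its centre line 55 mm in front of the drawer's front face, joined to it at both ends. The gap of 50 mm between bar and panel is open from above. Moves with the drawer; its axes are the unit's.
- tile_red: Red plastic colour-sample tile, 80 x 64 x 8 mm (x, y, z), loose and flat in one of the drawer's three front compartments (which one varies), 12 mm play along the travel and 4 mm sideways each way; it travels with the drawer. Origin: centre of its underside, 18 mm above the desk; its top is 8 mm higher. Its x axis lies along the drawer's travel. Hidden in the unit until the drawer is pulled.
- tile_blue: Blue plastic colour-sample tile, 80 x 64 x 8 mm (x, y, z), loose and flat in one of the drawer's three front compartments (which one varies), 12 mm play along the travel and 4 mm sideways each way; it travels with the drawer. Origin: centre of its underside, 18 mm above the desk; its top is 8 mm higher. Its x axis lies along the drawer's travel. Hidden in the unit until the drawer is pulled.
- tile_yellow: Yellow plastic colour-sample tile, 80 x 64 x 8 mm (x, y, z), loose and flat in one of the drawer's three front compartments (which one varies), 12 mm play along the travel and 4 mm sideways each way; it travels with the drawer. Origin: centre of its underside, 18 mm above the desk; its top is 8 mm higher. Its x axis lies along the drawer's travel. Hidden in the unit until the drawer is pulled.
- meter: Colour meter standing upright and loose on the desk: a white cylinder 40 mm in diameter with an orange cap of the same width on top and a black measuring foot (50 mm in diameter, 16 mm high) below; 120 mm tall, about 0.25 kg, stiff all over. Origin: centre of the underside of the foot; z up along the meter to the cap. Meant to be held near the top.
- pad: The meter's parking pad: flat black rubber disc 90 mm in diameter and 6 mm thick with a white centre, fixed on the desk. Origin: centre of its underside; the meter stands on its top, 6 mm higher. Meter and pad stand one to the left and one to the right of the drawer unit; which is where varies.
- mug: Blue mug, 80 mm in diameter, 90 mm high; origin: centre of its underside. Bystander.
- stapler: Red and black stapler, 130 x 36 x 52 mm; origin: centre of its underside. Bystander.
- calculator: Grey calculator, 140 x 80 x 16 mm; origin: centre of its underside. Bystander.
- pen_cup: Dark pen cup, 76 mm in diameter, with pens up to 165 mm high; origin: centre of its underside. Bystander.
- tape: Tape dispenser, 150 x 50 x 77 mm; origin: centre of its underside. Bystander.
- jar: Jar, 70 mm in diameter, 80 mm high; origin: centre of its underside. Bystander.
Mind the look-alikes: they are no part of the job. There is more than one size of the meter; the one meant has the size given above.

How it is judged:
On the way, in this order (a step that is already met when the one before it is completed fails the run):
1. the drawer is pulled out to its stop (value of joint drawer above 0.132 m and velocity of joint drawer below 0.02 m/s), for 0.2 s.
2. the meter's foot stands upright on the middle of the red tile (within 15 mm), drawer out (contact force between meter and tile_red above 0.8 N and horizontal distance between meter and tile_red below 0.015 m and angle between meter's own z axis and vertical below 0.12 rad and value of joint drawer above 0.128 m), for 0.4 s.
3. then the same on the blue tile (contact force between meter and tile_blue above 0.8 N and horizontal distance between meter and tile_blue below 0.015 m and angle between meter's own z axis and vertical below 0.12 rad and value of joint drawer above 0.128 m), for 0.4 s.
At the end, for the whole second after the job is handed in: The drawer is out to its stop (within 12 mm), the three tiles still lie flat in it, and the meter stands still and upright (within 0.1 rad) on its pad, within 20 mm of the pad's centre, released (value of joint drawer above 0.128 m and horizontal distance between meter and pad below 0.02 m and angle between meter's own z axis and vertical below 0.1 rad and z of meter in the frame of pad between 0.003 and 0.01 m and linear speed of meter below 0.02 m/s and height (world z) of each of tile_red, tile_blue, tile_yellow below 0.026 m); the robot touches nothing.
It fails at once if the meter is pressed or banged down hard on a tile or the pad (over 40 N) (contact force between meter and tile_red above 40 N or contact force between meter and tile_blue above 40 N or contact force between meter and tile_yellow above 40 N or contact force between meter and pad above 40 N).
It fails at once if the meter touches the yellow tile (contact force between meter and tile_yellow above 0.3 N).
It fails at once if the meter is knocked over (angle between meter's own z axis and vertical above 0.8 rad).
It fails at once if another thing on the desk is disturbed (moved over 30 mm) (distance of any of mug, stapler, calculator, pen_cup, tape, jar from where it was at the start of the episode above 0.03 m).
It also fails if it takes over 72 s, if anything falls off the work surface, if the arm or the gripper's body presses on something with over 40 N, if the wrist force passes 120 N, or if a joint passes its speed limit or range.

## Working session

There is one attempt and no reset: what is moved stays moved. The work goes in short steps, Python scripts to look and compute and a shell command to move; the robot and the scene stay as the last step left them, time stands still between calls to the robot, and variables do not carry over. Pictures are saved under pics/ and viewed, at most 10 in all, crops included, and the job is handed in when it is done.

```bash
mkdir -p pics; cat > h.py <<'E'
import numpy as np, cv2
from scipy.spatial.transform import Rotation as R
from plant import ctrl
def cam(n):
    i=ctrl.camera_info(n); im,d=ctrl.read_camera(n)
    return im,d,np.array(i["K"]),np.array(i["origin"]),i["orientation"]
def rot(q):
    q=np.array(q); return q if q.shape==(3,3) else R.from_quat(q).as_matrix()
def cast(c,u,v,z):
    im,d,K,o,q=c; r=rot(q)@np.linalg.inv(K)@[u,v,1]; return o+r*(z-o[2])/r[2]
def cloud(c):
    im,d,K,o,q=c; v,u=np.mgrid[:d.shape[0],:d.shape[1]]
    p=np.stack([(u-K[0,2])/K[0,0]*d,(v-K[1,2])/K[1,1]*d,d],-1)
    return p@rot(q).T+o
def totool(dw):
    return rot(ctrl.get_state()["tcp_rot"]).T@np.array(dw)*100
E
python3 - <<'E'
from h import *
s=ctrl.get_state(); print(s)
for n in("top","scene"):
    c=cam(n); print(n,c[2:]); cv2.imwrite(f"pics/{n}0.png",c[0])
    np.savez(f"{n}0.npz",im=c[0],d=c[1])
E
```

```text
{'time': 0.0, 'qpos': array([-1.42901442e+00,  2.87194569e-01,  1.57817946e+00,  4.34135058e-06,
        1.27858937e+00, -1.50004236e-01]), 'dq': array([ 0.00159493, -0.00029121, -0.00014369, -0.00045951, -0.00035547,
       -0.00062193]), 'joint_efforts': array([-4.44952266e-04, -4.05985737e+01, -2.92627108e+01, -7.47903823e-05,
        5.93386358e-03,  9.36200962e-06]), 'eef_pos': array([ 0.19410568, -0.64580454,  0.22992657]), 'tcp_rot': array([ 9.89375865e-01,  1.45375350e-01,  6.95114787e-06, -1.18535432e-03]), 'contact_force': array([ 0.16015151,  0.04800817, -0.51393964]), 'wrist_torque': array([ 0.01798156, -0.04891784,  0.00361725]), 'finger_force': 0.0, 'opening': 0.9983860485758077}
top (array([[459.4305575 ,   0.        , 274.27994399],
       [  0.        , 459.4305575 , 220.53068415],
       [  0.        ,   0.        ,   1.        ]]), array([0.46736076, 0.0106495 , 1.79741545]), array([ 0.71122345, -0.70215566,  0.02630938, -0.02112937]))
scene (array([[425.75521219,   0.        , 273.82621314],
       [  0.        , 425.75521219, 209.61636251],
       [  0.        ,   0.        ,   1.        ]]), array([ 1.13787996, -0.34312768,  1.11862333]), array([ 0.84511957,  0.45276278, -0.13858339, -0.24813993]))
```

View pics/top0.png

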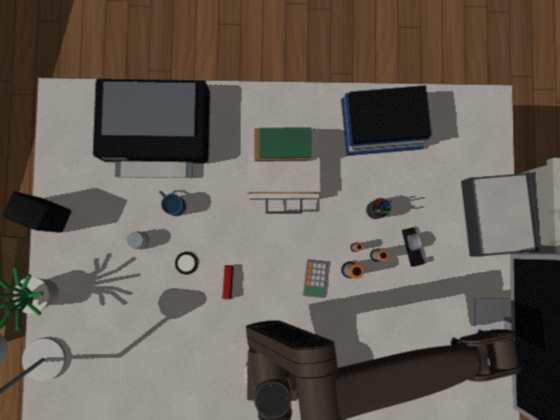

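View pics/scene0.png

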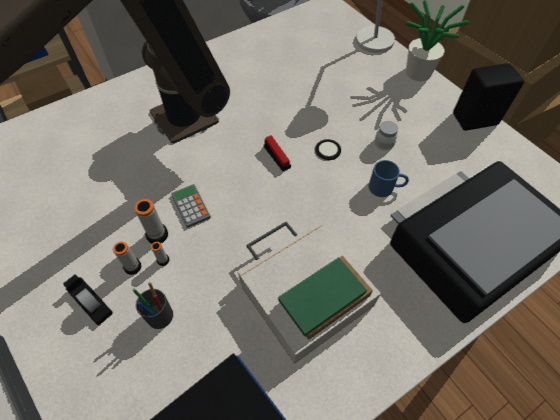

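Top view: handle bar around (284,212), unit front edge near row 194, pad at (187,263), and three meters with orange caps at (357,247), (379,255) and (353,270). The scene view shows the same three, in different sizes. I'll measure them now.

```bash
python3 - <<'E'
from h import *
for n in("top","scene"):
    f=np.load(f"{n}0.npz"); i=ctrl.camera_info(n); c=(f["im"],f["d"],np.array(i["K"]),np.array(i["origin"]),i["orientation"])
    P=cloud(c); hsv=cv2.cvtColor(c[0],cv2.COLOR_BGR2HSV)
    m=cv2.inRange(hsv,(5,150,80),(18,255,255)); m=cv2.morphologyEx(m,cv2.MORPH_CLOSE,np.ones((7,7)))
    k,l,st,ce=cv2.connectedComponentsWithStats(m)
    for j in range(1,k):
        if st[j,4]<25: continue
        p=P[l==j]; zt=np.percentile(p[:,2],90); t=p[abs(p[:,2]-zt)<.006]
        print(n,"orange",ce[j].round(),st[j],"ztop",zt.round(4),"ctr",((t.min(0)+t.max(0))/2).round(4),"size",np.ptp(t,0).round(3), cast(c,*ce[j],zt).round(4))
    # handle: points at z 0.055..0.08 & dark
    g=c[0].max(2)
    sel=(abs(P[...,2]-.07)<.012)&(g<90)&(abs(P[...,1])<.15)&(P[...,0]>.35)&(P[...,0]<.65)
    p=P[sel]; print(n,"handle",len(p),p.mean(0).round(4) if len(p) else 0)
    if n=="top":
        b=sel.copy(); vv,uu=np.nonzero(b); q=p
        bar=q[q[:,0]<np.percentile(q[:,0],5)+.012]; f_=np.polyfit(bar[:,1],bar[:,0],1); print("bar",f_,bar.min(0),bar.max(0))
        u=(abs(P[...,2]-.088)<.006)&(abs(P[...,1])<.3)&(g>90)&(P[...,0]>.4); r=cv2.minAreaRect(P[u][:,:2].astype(np.float32)); print("unit top",r)
        # pad
        m=np.zeros(g.shape,np.uint8); m[245:282,168:206]=(g[245:282,168:206]<60)*255
        cs=max(cv2.findContours(m,cv2.RETR_EXTERNAL,cv2.CHAIN_APPROX_NONE)[0],key=cv2.contourArea)
        e=cv2.fitEllipse(cs); print("pad",e,cast(c,*e[0],.006))
        for nm,(U,V) in dict(stap=(228,281),calc=(316,278),mug=(173,204),jar=(138,240),pens=(379,207)).items(): print(nm,P[V,U].round(3))
E
```

```text
top orange [359. 247.] [356 244   7   7  40] ztop 0.0942 ctr [ 0.4878 -0.3161  0.0931] size [0.022 0.021 0.009] [ 0.489  -0.3151  0.0942]
top orange [383. 255.] [378 250  10  11  89] ztop 0.124 ctr [ 0.4593 -0.3969  0.123 ] size [0.036 0.034 0.01 ] [ 0.4598 -0.397   0.124 ]
top orange [309. 274.] [307 263   5  22  60] ztop 0.0216 ctr [ 0.3843 -0.1378  0.0211] size [0.081 0.016 0.011] [ 0.3843 -0.1367  0.0216]
top orange [356. 271.] [350 264  14  14 158] ztop 0.1629 ctr [ 0.4035 -0.2947  0.1629] size [0.046 0.047 0.012] [ 0.4031 -0.2931  0.1629]
top handle 120 [ 0.6208 -0.0377  0.0685]
bar [-0.02518992  0.61551211] [ 0.61117646 -0.10584933  0.06054465] [0.62287609 0.03046353 0.07742622]
unit top ((0.7012617588043213, -0.09022161364555359), (0.6043837070465088, 0.37851452827453613), 0.9386295080184937)
pad ((186.29798889160156, 262.57147216796875), (21.00275421142578, 21.803319931030273), 50.693485260009766) [0.41995461 0.33744145 0.006     ]
stap [0.353 0.171 0.038]
calc [ 0.367 -0.166  0.012]
mug [0.648 0.396 0.001]
jar [0.503 0.506 0.081]
pens [ 0.643 -0.403  0.042]
scene orange [200. 204.] [194 194  13  21  85] ztop 0.0187 ctr [ 0.3871 -0.1373  0.0165] size [0.082 0.018 0.007] [ 0.3897 -0.1373  0.0187]
scene orange [144. 207.] [135 199  19  16 171] ztop 0.1594 ctr [ 0.4042 -0.2945  0.1577] size [0.052 0.048 0.008] [ 0.4107 -0.2937  0.1594]
scene orange [156. 246.] [151 241  10  11  81] ztop 0.0895 ctr [ 0.4913 -0.3164  0.0879] size [0.029 0.027 0.008] [ 0.4933 -0.3168  0.0895]
scene orange [120. 248.] [113 242  15  13 146] ztop 0.1214 ctr [ 0.4636 -0.3991  0.1196] size [0.037 0.036 0.008] [ 0.4666 -0.3985  0.1214]
scene handle 172 [ 0.6251 -0.0354  0.0674]
```

```bash
cat >> h.py <<'E'
def go(p,yaw=None):
    s=ctrl.get_state(); M=rot(s["tcp_rot"]); y0=np.arctan2(M[1,0],M[0,0])
    yaw=y0 if yaw is None else yaw
    T=np.column_stack([[np.cos(yaw),np.sin(yaw),0],[np.sin(yaw),-np.cos(yaw),0],[0,0,-1]])
    print("shift cm",(M.T@(np.array(p)-s["eef_pos"])*100).round(2),"turn",R.from_matrix(M.T@T).as_rotvec().round(3),"yaw",y0.round(3),"q",s["qpos"].round(2))
E
python3 -c "
from h import *
go([.616,-.038,.16],1.596)"
```

```text
shift cm [ 57.89 -46.06   7.12] turn [-0.002 -0.002 -1.304] yaw 0.292 q [-1.43  0.29  1.58  0.    1.28 -0.15]
```

```bash
R='[57.9,-46.1,0,0,0,-1.304]'; python3 -m crank '[[57.9,-46.1,0,0,0,-1.304],[57.9,-46.1,0,0,0,-1.304],[57.9,-46.1,0,0,0,-1.304],[57.9,-46.1,0,0,0,-1.304],[57.9,-46.1,0,0,0,-1.304],[57.9,-46.1,0,0,0,-1.304],[57.9,-46.1,0,0,0,-1.304],[57.9,-46.1,0,0,0,-1.304],[57.9,-46.1,0,0,0,-1.304],[57.9,-46.1,0,0,0,-1.304]]' 0.5
python3 -c "
from h import *
go([.616,-.038,.14],1.596)"
```

```text
time: 1.1
eef_pos: [0.4798, -0.2336, 0.231]
tcp_rot: [0.698, 0.716, -0.0, -0.0]
contact_force: [0.9, -0.6, 0.2]
opening: 0.502
finger_force: 0.0
shift cm [19.19 14.14  9.1 ] turn [-0.    -0.     0.001] yaw 1.597 q [-0.64 -0.03  1.92 -0.    1.25 -0.67]
```

```bash
python3 -m crank '[[19.2,14.1,6,0,0,0],[19.2,14.1,6,0,0,0],[19.2,14.1,6,0,0,0],[19.2,14.1,6,0,0,0],[19.2,14.1,6,0,0,0],[19.2,14.1,6,0,0,0],[19.2,14.1,6,0,0,0],[19.2,14.1,6,0,0,0]]'
python3 - <<'E'
from h import *
go([.616,-.038,.046],1.596)
c=cam("wrist"); cv2.imwrite("pics/w1.png",c[0])
c=cam("top"); P=cloud(c);cv2.imwrite("pics/t1.png",c[0][150:290,200:420].repeat(3,0).repeat(3,1))
E
```

```text
time: 1.9
eef_pos: [0.615, -0.0409, 0.1714]
tcp_rot: [0.698, 0.716, -0.0, 0.0]
contact_force: [-0.3, -0.4, 0.6]
opening: 0.499
finger_force: 0.0
shift cm [ 0.29  0.11 12.54] turn [-0.     0.    -0.001] yaw 1.595 q [-0.23  0.21  1.78 -0.    1.15 -0.25]
```

View pics/w1.png

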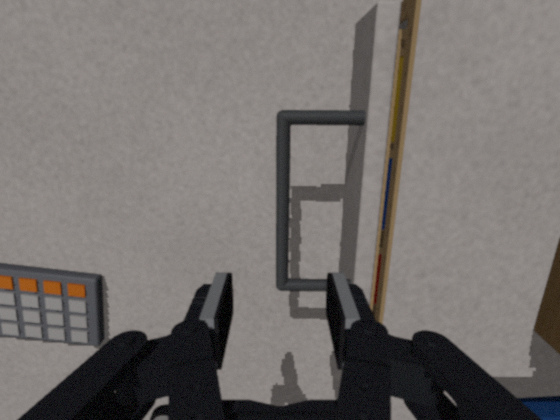

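The wrist view shows the handle bar running from (283,115) to (283,288). Through the drawer slit I can see yellow at the top (left, +y), blue in the middle and red at the bottom (right). I'll cast the bar ends to z=0.065.

```bash
python3 - <<'E'
from h import *
c=cam("wrist")
a,b=cast(c,283,115,.065),cast(c,282,286,.065);print(a,b,np.linalg.norm(a-b),np.arctan2(-(a-b)[0],(a-b)[1]))
print("front",cast(c,402,100,.088),cast(c,380,300,.088))
P=cloud(c);print(P[200,282],P[150,283],P[250,282],c[3])
m=(a+b)/2;print(m);go([m[0],m[1],.046],np.pi/2+np.arctan2(-(a-b)[0],(a-b)[1]))
E
```

```text
[0.61603914 0.03005576 0.065     ] [ 0.61888249 -0.10416331  0.065     ] 0.13424918464285057 0.021181233444660674
front [0.68917661 0.04190928 0.088     ] [ 0.69241375 -0.10098461  0.088     ]
[ 0.6168182  -0.02862247  0.07334246] [0.61658543 0.00706819 0.07187746] [ 0.61789733 -0.06899806  0.07157027] [0.61274448 0.04297954 0.31627745]
[ 0.61746081 -0.03705378  0.065     ]
shift cm [ 0.45  0.23 12.6 ] turn [0.001 0.    0.002] yaw 1.594 q [-0.23  0.21  1.78 -0.    1.15 -0.25]
```

```bash
python3 -m crank '[[0.4,0.2,4,0,0,0],[0.4,0.2,8,0,0,0],[0.4,0.2,11,0,0,0],[0.4,0.2,12.5,0,0,0],[0.4,0.2,12.5,0,0,0],[0.4,0.2,12.5,0,0,0]]'
python3 -m crank '[[0,0,0,0,0,0],[0,0,0,0,0,0],[0,0,0,0,0,0],[0,0,0,0,0,0],[0,0,0,0,0,0],[0,0,0,0,0,0]]' 0 60
```

```text
time: 2.65
eef_pos: [0.6183, -0.0368, 0.0478]
tcp_rot: [0.698, 0.716, 0.001, 0.001]
contact_force: [0.2, -0.5, -0.1]
opening: 0.5
finger_force: 0.0
time: 3.25
eef_pos: [0.6184, -0.0365, 0.0485]
tcp_rot: [0.698, 0.716, 0.001, 0.001]
contact_force: [-2.1, -1.7, 5.8]
opening: 0.087
finger_force: 58.8
```

```bash
python3 -m crank '[[0,-1,0,0,0,0],[0,-2.5,0,0,0,0],[0,-4,0,0,0,0],[0,-5.5,0,0,0,0],[0,-7,0,0,0,0],[0,-8.5,0,0,0,0],[0,-10,0,0,0,0],[0,-11,0,0,0,0],[0,-11.7,0,0,0,0],[0,-12,0,0,0,0]]'
python3 -m crank '[[0,-0.3,0,0,0,0],[0,-0.6,0,0,0,0],[0,-0.9,0,0,0,0],[0,-1,0,0,0,0]]'
```

```text
time: 4.25
eef_pos: [0.4987, -0.0387, 0.0485]
tcp_rot: [0.699, 0.716, 0.002, 0.002]
contact_force: [3.0, 3.6, 6.4]
opening: 0.096
finger_force: 60.2
time: 4.65
eef_pos: [0.4891, -0.0389, 0.0484]
tcp_rot: [0.699, 0.716, 0.002, 0.002]
contact_force: [2.3, 4.3, 6.8]
opening: 0.087
finger_force: 60.3
```

```bash
python3 -m crank '[[0,-0.3,0,0,0,0],[0,-0.6,0,0,0,0],[0,-0.6,0,0,0,0]]'
python3 -m crank '[[0,-0.2,0,0,0,0],[0,-0.4,0,0,0,0],[0,-0.4,0,0,0,0]]'
```

```text
time: 4.95
eef_pos: [0.4835, -0.039, 0.0484]
tcp_rot: [0.699, 0.715, 0.003, 0.002]
contact_force: [2.9, 4.5, 6.0]
opening: 0.089
finger_force: 60.2
time: 5.25
eef_pos: [0.4836, -0.039, 0.0485]
tcp_rot: [0.699, 0.715, 0.007, 0.007]
contact_force: [16.6, 7.6, -6.7]
opening: 0.091
finger_force: 59.1
```

```bash
python3 -m crank '[[0,0.3,0,0,0,0],[0,0.3,0,0,0,0],[0,0.3,0,0,0,0]]'
python3 -m crank '[[0,0,0,0,0,0],[0,0,0,0,0,0],[0,0,0,0,0,0],[0,0,-6,0,0,0],[0,0,-11,0,0,0],[0,0,-15,0,0,0],[0,0,-18,0,0,0],[0,0,-18,0,0,0]]' 0.45
python3 - <<'E'
from h import *
go([.46,-.397,.2],None)
c=cam("wrist"); cv2.imwrite("pics/w2.png",c[0]); np.savez("w2.npz",im=c[0],d=c[1],o=c[3],q=c[4]); 
c=cam("top");cv2.imwrite("pics/t2.png",cv2.resize(c[0][150:300,170:420],None,fx=3,fy=3)); np.savez("t2.npz",im=c[0],d=c[1])
E
```

```text
time: 5.55
eef_pos: [0.4835, -0.039, 0.0485]
tcp_rot: [0.699, 0.715, 0.003, 0.003]
contact_force: [6.1, 5.3, 3.6]
opening: 0.092
finger_force: 60.3
time: 6.35
eef_pos: [0.4828, -0.0405, 0.2321]
tcp_rot: [0.698, 0.716, 0.002, 0.005]
contact_force: [-0.5, -0.3, 0.7]
opening: 0.449
finger_force: 0.0
shift cm [-35.57  -3.2    3.31] turn [0.01  0.004 0.   ] yaw 1.596 q [-0.29 -0.15  2.04 -0.    1.25 -0.32]
```

View pics/w2.png

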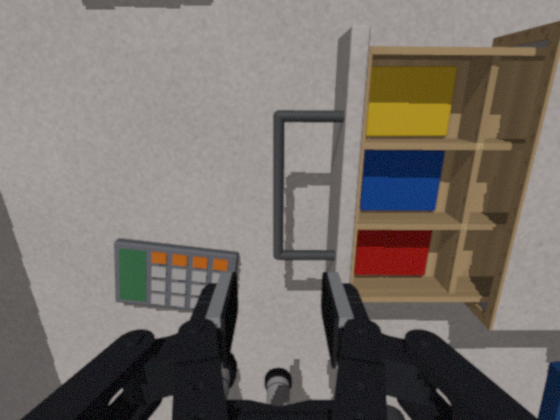

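View pics/t2.png

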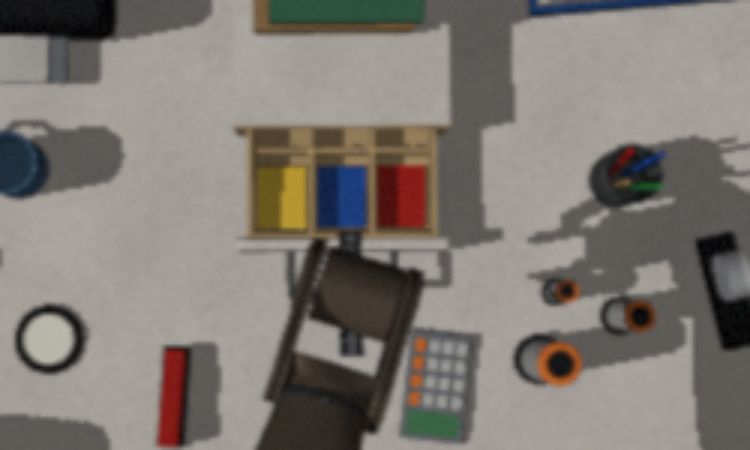

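Wrist view: the drawer is out, with yellow at about (411,100), blue at about (402,181) and red at about (393,254), all flat. The top crop agrees. I'll measure the tiles, then fly to a look-pose near the middle-height meter.

```bash
cat > tiles.py <<'E'
from h import *
def tiles(c,pr=True):
    hsv=cv2.cvtColor(c[0],cv2.COLOR_BGR2HSV); P=cloud(c); out={}
    ok=(P[...,2]>.005)&(P[...,2]<.045)&(P[...,0]>.53)&(P[...,0]<.70)&(abs(P[...,1]+.04)<.16)
    for n,lo,hi in (("yellow",(20,120,40),(35,255,255)),("blue",(105,120,30),(130,255,255)),("red",(0,150,40),(5,255,255))):
        m=cv2.inRange(hsv,lo,hi)*ok
        if n=="red": m|=cv2.inRange(hsv,(172,150,40),(180,255,255))*ok
        k,l,st,ce=cv2.connectedComponentsWithStats(m)
        if k<2: continue
        j=1+st[1:,4].argmax(); vv,uu=np.nonzero(l==j)
        q=np.array([cast(c,u,v,.026)[:2] for u,v in zip(uu,vv)]).astype(np.float32)
        print(n,st[j],"rect",cv2.minAreaRect(q),"x",q[:,0].min(),q[:,0].max(),"y",q[:,1].min(),q[:,1].max(),"z",np.median(P[l==j][:,2]))
E
python3 - <<'E'
from tiles import *
K=np.array(ctrl.camera_info("wrist")["K"]); f=np.load("w2.npz"); tiles((f["im"],f["d"],K,f["o"],f["q"]))
f=np.load("t2.npz"); i=ctrl.camera_info("top"); tiles((f["im"],f["d"],np.array(i["K"]),np.array(i["origin"]),i["orientation"]))
go([.432,-.472,.25],1.22)
E
```

```text
yellow [ 366   65   92   73 5955] rect ((0.6082203984260559, 0.040240105241537094), (0.08114880323410034, 0.06540437042713165), 1.3898051977157593) x 0.56725425 0.64871204 y 0.0068923687 0.073791556 z 0.02787683620509429
blue [ 360  151   84   60 4505] rect ((0.6095748543739319, -0.03700700029730797), (0.07913627475500107, 0.062324412167072296), 0.8573229908943176) x 0.56964606 0.6491388 y -0.068020545 -0.0052836756 z 0.028070032396381395
red [ 355  230   77   46 3142] rect ((0.6112182140350342, -0.11831358820199966), (0.05443476140499115, 0.0796578973531723), 89.81024932861328) x 0.5714303 0.6510584 y -0.14554028 -0.09107428 z 0.028216179748718984
yellow [255 205  18  22 381] rect ((0.605492115020752, 0.04036431759595871), (0.08145220577716827, 0.06581387668848038), 0.7651526927947998) x 0.5644044 0.64660233 y 0.007001298 0.073760256 z 0.024698672943219258
blue [276 206  16  20 312] rect ((0.6065200567245483, -0.03704405575990677), (0.07374140620231628, 0.05811041593551636), 0.7059034109115601) x 0.56962734 0.64374596 y -0.06635052 -0.007537528 z 0.025693581221611694
red [296 205  16  21 325] rect ((0.6094964742660522, -0.11441825330257416), (0.07774768024682999, 0.05814942345023155), 0.5387114882469177) x 0.5705327 0.6485691 y -0.14366646 -0.08501781 z 0.025058694492598566
shift cm [-43.1   -5.87  -2.36] turn [0.    0.    0.376] yaw 1.596 q [-0.29 -0.15  2.04 -0.    1.24 -0.32]
```

```bash
python3 -m crank '[[-43,-5.9,-2.4,0,0,0.376],[-43,-5.9,-2.4,0,0,0.376],[-43,-5.9,-2.4,0,0,0.376],[-43,-5.9,-2.4,0,0,0.376],[-43,-5.9,-2.4,0,0,0.376],[-43,-5.9,-2.4,0,0,0.376],[-43,-5.9,-2.4,0,0,0.376],[-43,-5.9,-2.4,0,0,0.376],[-43,-5.9,-2.4,0,0,0.376],[-43,-5.9,-2.4,0,0,0.376]]' 0.8
python3 -m crank '[[0,0,0,0,0,0],[0,0,0,0,0,0]]'
python3 - <<'E'
from h import *
c=cam("wrist"); cv2.imwrite("pics/w3.png",c[0]); P=cloud(c)
m=cv2.inRange(cv2.cvtColor(c[0],cv2.COLOR_BGR2HSV),(5,150,80),(18,255,255)); m=cv2.morphologyEx(m,cv2.MORPH_CLOSE,np.ones((15,15)))
for k in cv2.findContours(m,cv2.RETR_EXTERNAL,cv2.CHAIN_APPROX_NONE)[0]:
    if cv2.contourArea(k)<200: continue
    mm=np.zeros_like(m); cv2.drawContours(mm,[k],-1,255,-1); p=P[mm>0]; zt=np.percentile(p[:,2],80); t=p[abs(p[:,2]-zt)<.004]
    print(cv2.boundingRect(k),"z",zt.round(4),"ctr",((t.min(0)+t.max(0))/2).round(4),"size",np.ptp(t,0).round(4))
go([.46,-.397,.2])
E
```

```text
time: 7.45
eef_pos: [0.4298, -0.4741, 0.2466]
tcp_rot: [0.821, 0.571, -0.0, -0.002]
contact_force: [-0.7, -1.0, -0.2]
opening: 0.799
finger_force: 0.0
time: 7.65
eef_pos: [0.4319, -0.4691, 0.2483]
tcp_rot: [0.819, 0.573, 0.0, -0.002]
contact_force: [0.0, 0.7, -0.7]
opening: 0.798
finger_force: 0.0
(258, 81, 52, 54) z 0.1227 ctr [ 0.46   -0.3989  0.1217] size [0.0382 0.0386 0.006 ]
(100, 0, 65, 21) z 0.1604 ctr [ 0.3976 -0.3128  0.1592] size [0.0352 0.0172 0.0056]
shift cm [7.72 0.16 4.91] turn [-0.002 -0.002  0.   ] yaw 1.221 q [-0.99  0.19  1.65  0.    1.3  -0.64]
```

View pics/w3.png

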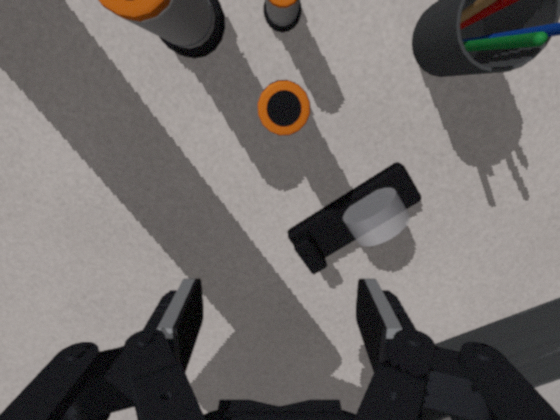

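Wrist view: the 40 mm cap is centred at (284,108), top at z≈0.122, with nothing under the finger positions. Next I move over it, descend and grip.

```bash
python3 -m crank '[[4,0.1,4,0,0,0],[7.6,0.2,6,0,0,0],[7.6,0.2,8,0,0,0],[7.6,0.2,8,0,0,0],[7.6,0.2,8,0,0,0]]'
python3 -c "
from h import *
go([.46,-.3985,.081],1.221)"
```

```text
time: 8.2
eef_pos: [0.4604, -0.3994, 0.1707]
tcp_rot: [0.819, 0.573, -0.0, 0.0]
contact_force: [-0.7, -0.1, 0.3]
opening: 0.799
finger_force: 0.0
shift cm [ 0.08 -0.07  8.97] turn [-0.  0.  0.] yaw 1.221 q [-0.88  0.2   1.8  -0.    1.15 -0.53]
```

```bash
python3 -m crank '[[0.1,0,3,0,0,0],[0.1,0,6,0,0,0],[0.1,0,8,0,0,0],[0.1,0,8.9,0,0,0],[0.1,0,8.9,0,0,0],[0.1,0,8.9,0,0,0]]'
python3 -m crank '[[0,0,0,0,0,0],[0,0,0,0,0,0],[0,0,0,0,0,0],[0,0,0,0,0,0],[0,0,0,0,0,0]]' 0 40
```

```text
time: 8.8
eef_pos: [0.4612, -0.4006, 0.0833]
tcp_rot: [0.82, 0.573, 0.0, 0.002]
contact_force: [-0.2, 0.0, 0.0]
opening: 0.799
finger_force: 0.0
time: 9.3
eef_pos: [0.461, -0.4001, 0.0831]
tcp_rot: [0.82, 0.573, -0.0, 0.001]
contact_force: [-1.7, 0.7, 6.4]
opening: 0.458
finger_force: 40.1
```

```bash
python3 -m crank '[[0,0,-2,0,0,0],[0,0,-6,0,0,0],[0,0,-11,0,0,0],[0,0,-16,0,0,0],[0,0,-19,0,0,0],[0,0,-19,0,0,0],[0,0,-19,0,0,0]]'
python3 -c "
from h import *
go([.61,-.1145,.27],1.221); print(ctrl.get_state()['contact_force'])"
```

```text
time: 10.0
eef_pos: [0.4602, -0.3989, 0.2704]
tcp_rot: [0.82, 0.573, 0.0, -0.0]
contact_force: [-0.7, -0.1, -2.5]
opening: 0.46
finger_force: 41.2
shift cm [31.85  4.29  0.06] turn [-0.001 -0.001 -0.001] yaw 1.22 q [-0.88  0.12  1.7   0.    1.32 -0.53]
[-0.70028952 -0.08771738 -2.49835954]
```

```bash
python3 -m crank '[[4,0.5,0,0,0,0],[8,1,0,0,0,0],[12,1.6,0,0,0,0],[16,2.2,0,0,0,0],[20,2.7,0,0,0,0],[24,3.2,0,0,0,0],[28,3.8,0,0,0,0],[31.5,4.3,0,0,0,0],[31.9,4.3,0,0,0,0],[31.9,4.3,0,0,0,0]]'
python3 -m crank '[[0,0,3,0,0,0],[0,0,5,0,0,0],[0,0,6,0,0,0],[0,0,6,0,0,0]]'
python3 - <<'E'
from tiles import *
c=cam("top");tiles(c)
c=cam("wrist");cv2.imwrite("pics/w4.png",c[0]);tiles(c)
go([.61,-.1145,.13],1.22)
E
```

```text
time: 11.0
eef_pos: [0.6094, -0.1131, 0.2674]
tcp_rot: [0.819, 0.574, -0.002, -0.003]
contact_force: [-0.2, -0.1, -2.3]
opening: 0.455
finger_force: 41.0
time: 11.4
eef_pos: [0.6085, -0.1151, 0.2079]
tcp_rot: [0.82, 0.572, -0.002, -0.002]
contact_force: [-0.5, -0.0, -2.9]
opening: 0.459
finger_force: 41.0
yellow [255 205  18  22 387] rect ((0.605492115020752, 0.04036431759595871), (0.08145220577716827, 0.06581387668848038), 0.7651526927947998) x 0.5644044 0.64660233 y 0.007001298 0.073760256 z 0.024223084357687386
blue [276 205  16  21 275] rect ((0.6084445118904114, -0.03694392740726471), (0.07760072499513626, 0.058110155165195465), 0.5805143713951111) x 0.56962734 0.6472232 y -0.06587913 -0.007537528 z 0.025330253041288886
red [296 211   6   9  24] rect ((0.6062052845954895, -0.09105770289897919), (0.033103130757808685, 0.016784081235527992), 21.046409606933594) x 0.5936702 0.62466645 y -0.104833975 -0.08538312 z 0.024963156897508054
yellow [ 153    0  119   73 5647] rect ((0.6072016358375549, 0.04003652185201645), (0.08164900541305542, 0.059151411056518555), 1.0581464767456055) x 0.5663267 0.64850277 y 0.009796497 0.06886769 z 0.027683571148275743
blue [ 196   56  106  100 6387] rect ((0.6096320152282715, -0.03662221506237984), (0.07914403080940247, 0.0626540258526802), 0.8415023684501648) x 0.57001734 0.6492012 y -0.068248354 -0.004799472 z 0.0278426926720009
red [ 231  141   98   67 3642] rect ((0.6110509634017944, -0.113707035779953), (0.0795934647321701, 0.06209256500005722), 0.30803829431533813) x 0.57126313 0.65085 y -0.14460424 -0.08246966 z 0.027945680322567223
shift cm [ 0.06 -0.07  8.15] turn [ 0.     0.    -0.001] yaw 1.219 q [-0.35  0.19  1.73 -0.    1.22  0.  ]
```

View pics/w4.png

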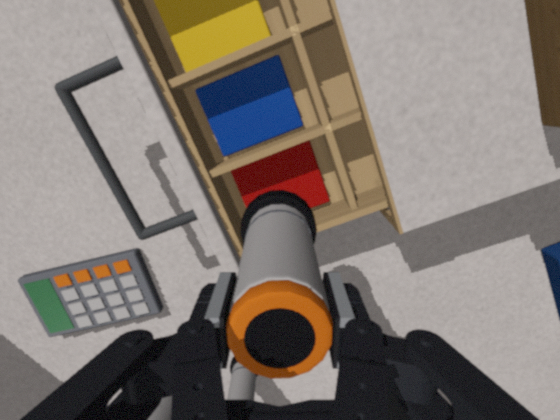

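Wrist view: the meter is upright between the pads (cap centre ~(280,325), foot ~(279,229)), and the red tile at ~(280,180) is free. I'll check the meter's offset in the hand by casting the foot's upper arc.

```bash
python3 - <<'E'
from h import *
i=ctrl.camera_info("wrist"); c=(None,None,np.array(i["K"]),np.array(i["origin"]),i["orientation"])
s=ctrl.get_state();z=s["eef_pos"][2]-.083
print(s["eef_pos"],"foot left/right/top",[cast(c,u,v,z+.012)[:2].round(4) for u,v in((242,230),(315,230),(279,191))],"cap",cast(c,280,329,z+.12)[:2].round(4))
M=rot(s["tcp_rot"]);print(M[:,2],"foot top point minus 25mm toolx",cast(c,279,191,z+.012)-.025*M[:,0])
E
python3 -m crank '[[0.1,-0.1,3,0,0,0],[0.1,-0.1,6,0,0,0],[0.1,-0.1,8,0,0,0],[0.1,-0.1,8.5,0,0,0],[0.1,-0.1,8.5,0,0,0],[0.1,-0.1,8.5,0,0,0]]'
```

```text
[ 0.61047112 -0.11534047  0.21154045] foot left/right/top [array([ 0.5874, -0.1066]), array([ 0.6326, -0.1232]), array([ 0.6194, -0.09  ])] cap [ 0.6117 -0.1119]
[ 1.05950994e-04 -1.86529011e-04 -9.99999977e-01] foot top point minus 25mm toolx [ 0.61082746 -0.11349629  0.14054392]
time: 12.1
eef_pos: [0.6113, -0.1138, 0.1287]
tcp_rot: [0.82, 0.573, 0.001, 0.002]
contact_force: [0.1, -0.3, -1.8]
opening: 0.456
finger_force: 41.0
```

```bash
python3 -m crank '[[0,0,0.5,0,0,0],[0,0,1,0,0,0],[0,0,1.3,0,0,0],[0,0,1.5,0,0,0],[0,0,1.6,0,0,0],[0,0,1.6,0,0,0]]'
python3 -m crank '[[0,0,0.1,0,0,0],[0,0,0.2,0,0,0],[0,0,0.2,0,0,0]]'
```

```text
time: 12.7
eef_pos: [0.6098, -0.1132, 0.1101]
tcp_rot: [0.82, 0.573, -0.0, -0.0]
contact_force: [-0.4, -0.5, -2.0]
opening: 0.459
finger_force: 41.0
time: 13.0
eef_pos: [0.6102, -0.1133, 0.1091]
tcp_rot: [0.82, 0.573, 0.0, 0.0]
contact_force: [-1.6, 0.1, 1.5]
opening: 0.458
finger_force: 41.3
```

```bash
python3 -m crank '[[0,0,0.05,0,0,0],[0,0,0.05,0,0,0],[0,0,0.05,0,0,0],[0,0,0.05,0,0,0],[0,0,0.05,0,0,0],[0,0,0.05,0,0,0],[0,0,0.05,0,0,0],[0,0,0.05,0,0,0],[0,0,0.05,0,0,0],[0,0,0.05,0,0,0]]'
```

```text
time: 14.0
eef_pos: [0.6103, -0.1133, 0.1091]
tcp_rot: [0.82, 0.573, 0.0, 0.0]
contact_force: [-3.2, 1.4, 5.0]
opening: 0.46
finger_force: 41.8
```

```bash
python3 -m crank '[[0,0,-1,0,0,0],[0,0,-3,0,0,0],[0,0,-6,0,0,0],[0,0,-8,0,0,0],[0,0,-8,0,0,0],[0,0,-8,0,0,0]]'
python3 - <<'E'
from tiles import *
c=cam("wrist");tiles(c)
go([.6095,-.0367,.128],1.22)
E
```

```text
time: 14.6
eef_pos: [0.6097, -0.1132, 0.1873]
tcp_rot: [0.82, 0.573, 0.0, 0.0]
contact_force: [-0.3, 1.2, -3.5]
opening: 0.46
finger_force: 41.2
yellow [ 146    0  125   73 5979] rect ((0.6074483394622803, 0.03833300620317459), (0.08113545179367065, 0.05532025918364525), 1.084012508392334) x 0.566387 0.6484891 y 0.010008353 0.0652327 z 0.027714855292169494
blue [ 190   55  114  107 7340] rect ((0.6097535490989685, -0.036578431725502014), (0.07900502532720566, 0.06277406215667725), 0.9099918007850647) x 0.5701957 0.64947 y -0.06827645 -0.0047300057 z 0.027831775589763352
red [ 229  147  104   70 3517] rect ((0.6112136244773865, -0.11408370733261108), (0.07935455441474915, 0.06164362654089928), 0.6488423347473145) x 0.5715493 0.6511928 y -0.1444905 -0.08285179 z 0.027931253805599243
shift cm [ 7.17 -2.57  5.81] turn [-0.002  0.    -0.   ] yaw 1.22 q [-0.35  0.21  1.76 -0.    1.18  0.  ]
```

```bash
python3 -m crank '[[3,-1,0,0,0,0],[6,-2,0,0,0,0],[7.2,-2.6,0,0,0,0],[7.2,-2.6,0,0,0,0],[7.2,-2.6,0,0,0,0],[7.2,-2.6,3,0,0,0],[7.2,-2.6,5,0,0,0],[7.2,-2.6,6,0,0,0],[7.2,-2.6,6,0,0,0],[7.2,-2.6,6,0,0,0]]'
python3 -c "
from h import *
go([.6097,-.0367,.109],1.22)"
```

```text
time: 15.65
eef_pos: [0.6108, -0.0375, 0.1285]
tcp_rot: [0.82, 0.572, 0.0, 0.0]
contact_force: [0.4, -0.7, -2.0]
opening: 0.456
finger_force: 41.0
shift cm [ 0.03 -0.13  1.95] turn [ 0.001  0.    -0.001] yaw 1.219 q [-0.23  0.25  1.82 -0.    1.07  0.13]
```

```bash
python3 -m crank '[[0,0,0.5,0,0,0],[0,0,1,0,0,0],[0,0,1.4,0,0,0],[0,0,1.6,0,0,0],[0,0,1.7,0,0,0],[0,0,1.7,0,0,0]]'
python3 -m crank '[[0,0,0.1,0,0,0],[0,0,0.2,0,0,0],[0,0,0.2,0,0,0]]'
```

```text
time: 16.25
eef_pos: [0.6102, -0.0366, 0.1107]
tcp_rot: [0.82, 0.573, -0.0, -0.0]
contact_force: [-0.3, -0.4, -1.9]
opening: 0.458
finger_force: 41.0
time: 16.55
eef_pos: [0.6105, -0.0367, 0.1092]
tcp_rot: [0.82, 0.573, 0.0, 0.0]
contact_force: [-0.4, -0.7, -1.2]
opening: 0.455
finger_force: 41.3
```

```bash
python3 -m crank '[[0,0,0.1,0,0,0],[0,0,0.1,0,0,0],[0,0,0.1,0,0,0],[0,0,0.1,0,0,0],[0,0,0.1,0,0,0],[0,0,0.1,0,0,0],[0,0,0.1,0,0,0],[0,0,0.1,0,0,0],[0,0,0.1,0,0,0],[0,0,0.1,0,0,0]]'
```

```text
time: 17.55
eef_pos: [0.6107, -0.0366, 0.1091]
tcp_rot: [0.82, 0.573, 0.0, 0.0]
contact_force: [-2.2, 2.3, 5.5]
opening: 0.457
finger_force: 41.7
```

```bash
python3 -m crank '[[0,0,-1,0,0,0],[0,0,-4,0,0,0],[0,0,-8,0,0,0],[0,0,-12,0,0,0],[0,0,-14,0,0,0],[0,0,-14,0,0,0]]'
python3 - <<'E'
from h import *
c=cam("top");g=c[0].max(2)
m=np.zeros(g.shape,np.uint8); m[245:282,168:206]=(g[245:282,168:206]<60)*255
cs=max(cv2.findContours(m,cv2.RETR_EXTERNAL,cv2.CHAIN_APPROX_NONE)[0],key=cv2.contourArea); e=cv2.fitEllipse(cs); print(e,cast(c,*e[0],.006))
go([.42,.3374,.23],1.22)
E
```

```text
time: 18.15
eef_pos: [0.6124, -0.0372, 0.2525]
tcp_rot: [0.82, 0.573, 0.003, 0.003]
contact_force: [0.8, -0.1, -1.9]
opening: 0.457
finger_force: 41.3
((186.25660705566406, 262.66558837890625), (20.84052848815918, 21.555919647216797), 59.791351318359375) [0.41958909 0.33759247 0.006     ]
shift cm [ 28.58 -30.81   1.82] turn [ 0.004 -0.    -0.   ] yaw 1.22 q [-0.23  0.13  1.72 -0.    1.28  0.13]
```

```bash
python3 -m crank '[[3,-3.2,0,0,0,0],[6,-6.4,0,0,0,0],[9,-9.7,0,0,0,0],[12,-13,0,0,0,0],[15,-16,0,0,0,0],[18,-19.4,0,0,0,0],[21,-22.6,0,0,0,0],[23,-24.8,0,0,0,0],[24,-25.9,0,0,0,0],[24,-25.9,0,0,0,0]]'
python3 - <<'E'
from h import *
c=cam("wrist");cv2.imwrite("pics/w5.png",c[0])
go([.42,.3374,.15],1.22)
E
```

```text
time: 19.2
eef_pos: [0.4478, 0.2786, 0.2453]
tcp_rot: [0.819, 0.574, -0.002, -0.0]
contact_force: [-0.1, -1.4, -2.4]
opening: 0.46
finger_force: 41.6
shift cm [ 4.66 -4.73  9.58] turn [-0.002  0.003  0.001] yaw 1.221 q [ 0.36 -0.05  1.92 -0.    1.28  0.71]
```

View pics/w5.png

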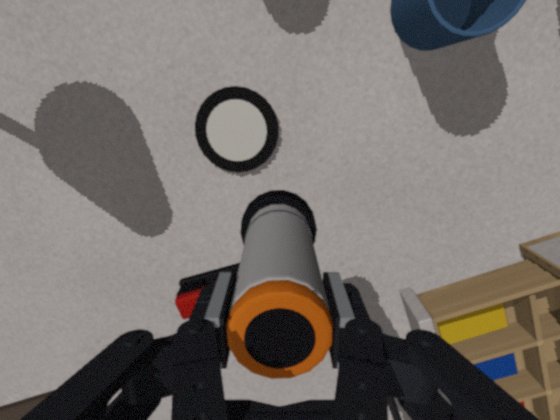

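Wrist view: the pad at (237,129) is clear and the meter is upright in the hand. I'll check the pad position from this view.

```bash
python3 - <<'E'
from h import *
c=cam("wrist");print(cast(c,237,129,.006))
g=c[0].max(2);m=np.zeros(g.shape,np.uint8); m[75:182,185:290]=(g[75:182,185:290]<45)*255
cs=max(cv2.findContours(m,cv2.RETR_EXTERNAL,cv2.CHAIN_APPROX_NONE)[0],key=cv2.contourArea); e=cv2.fitEllipse(cs);p=cast(c,*e[0],.006); print(e,p)
go([p[0],p[1],.11],1.22)
E
```

```text
[0.42295631 0.33983212 0.006     ]
((235.0811767578125, 128.47900390625), (79.85655975341797, 84.21266174316406), 150.47889709472656) [0.42123484 0.34103568 0.006     ]
shift cm [ 5.07 -4.82 13.62] turn [-0.001  0.002  0.   ] yaw 1.22 q [ 0.36 -0.05  1.92 -0.    1.28  0.71]
```

```bash
python3 -m crank '[[2.5,-2.4,1,0,0,0],[4.9,-4.8,4,0,0,0],[4.9,-4.8,7,0,0,0],[4.9,-4.8,10,0,0,0],[4.9,-4.8,12,0,0,0],[4.9,-4.8,13.2,0,0,0],[4.9,-4.8,13.6,0,0,0],[4.9,-4.8,13.6,0,0,0],[4.9,-4.8,13.6,0,0,0]]'
python3 -c "
from h import *
go([.4217,.339,.089],1.22)"
```

```text
time: 20.2
eef_pos: [0.4225, 0.3404, 0.1132]
tcp_rot: [0.82, 0.573, 0.001, 0.0]
contact_force: [-0.1, -0.8, -2.1]
opening: 0.459
finger_force: 41.6
shift cm [-0.17 -0.03  2.42] turn [ 0.002 -0.002 -0.001] yaw 1.219 q [ 0.49  0.13  2.   -0.    1.02  0.84]
```

```bash
python3 -m crank '[[-0.1,0,0.5,0,0,0],[-0.1,0,1,0,0,0],[-0.1,0,1.5,0,0,0],[-0.1,0,1.8,0,0,0],[-0.1,0,2,0,0,0],[-0.1,0,2,0,0,0]]'
python3 -m crank '[[0,0,0.1,0,0,0],[0,0,0.2,0,0,0],[0,0,0.2,0,0,0]]'
```

```text
time: 20.8
eef_pos: [0.4207, 0.3392, 0.0914]
tcp_rot: [0.82, 0.573, -0.0, -0.0]
contact_force: [0.2, 0.1, -1.4]
opening: 0.461
finger_force: 41.6
time: 21.1
eef_pos: [0.421, 0.3393, 0.0898]
tcp_rot: [0.82, 0.573, -0.0, 0.0]
contact_force: [0.3, -0.5, -2.8]
opening: 0.46
finger_force: 41.6
```

```bash
python3 -m crank '[[0,0,0.1,0,0,0],[0,0,0.1,0,0,0],[0,0,0.1,0,0,0]]'
```

```text
time: 21.4
eef_pos: [0.4212, 0.3395, 0.0892]
tcp_rot: [0.82, 0.573, 0.0, 0.0]
contact_force: [-0.6, 0.2, -0.1]
opening: 0.463
finger_force: 41.9
```

Contact. Now I open slowly, then rise.

```bash
python3 -m crank '[[0,0,0.05,0,0,0],[0,0,0.05,0,0,0],[0,0,0.05,0,0,0]]'
python3 -m crank '[[0,0,0,0,0,0],[0,0,0,0,0,0],[0,0,0,0,0,0],[0,0,0,0,0,0]]' 0.8
python3 -m crank '[[0,0,-2,0,0,0],[0,0,-6,0,0,0],[0,0,-10,0,0,0],[0,0,-14,0,0,0],[-6,0,-16,0,0,0],[-9,0,-16,0,0,0],[-9,0,-16,0,0,0]]'
python3 - <<'E'
from tiles import *
c=cam("wrist");cv2.imwrite("pics/w6.png",c[0]);P=cloud(c)
m=cv2.inRange(cv2.cvtColor(c[0],cv2.COLOR_BGR2HSV),(5,150,80),(18,255,255)); m=cv2.morphologyEx(m,cv2.MORPH_CLOSE,np.ones((15,15)))
k=max(cv2.findContours(m,cv2.RETR_EXTERNAL,cv2.CHAIN_APPROX_NONE)[0],key=cv2.contourArea)
e=cv2.fitEllipse(k);print(e,cast(c,*e[0],.126))
c=cam("top");tiles(c);cv2.imwrite("pics/t6.png",cv2.resize(c[0][150:310,130:430],None,fx=2.6,fy=2.6))
print(ctrl.get_state()["contact_force"])
E
```

```text
time: 21.7
eef_pos: [0.4213, 0.3396, 0.0891]
tcp_rot: [0.82, 0.573, 0.0, -0.0]
contact_force: [-1.9, 0.9, 4.1]
opening: 0.46
finger_force: 42.0
time: 22.1
eef_pos: [0.421, 0.3392, 0.0881]
tcp_rot: [0.82, 0.573, -0.0, 0.0]
contact_force: [-0.1, 0.4, 0.1]
opening: 0.797
finger_force: 0.0
time: 22.8
eef_pos: [0.389, 0.2523, 0.2491]
tcp_rot: [0.82, 0.572, 0.001, 0.001]
contact_force: [-0.4, -0.9, -0.5]
opening: 0.804
finger_force: 0.0
((277.8653259277344, 79.69904327392578), (52.55171203613281, 59.04240798950195), 176.52317810058594) [0.42105206 0.34158744 0.126     ]
yellow [255 205  18  22 381] rect ((0.605492115020752, 0.04036431759595871), (0.08145220577716827, 0.06581387668848038), 0.7651526927947998) x 0.56465524 0.64660233 y 0.007001298 0.073760256 z 0.02488313261083519
blue [276 205  16  21 313] rect ((0.6084445714950562, -0.03694393113255501), (0.07760073244571686, 0.05811015143990517), 0.580520510673523) x 0.56962734 0.6472232 y -0.06635052 -0.007537528 z 0.025064101495910318
red [296 205  16  21 317] rect ((0.6094951629638672, -0.11441828310489655), (0.0776890218257904, 0.05814942345023155), 0.5387114882469177) x 0.57063335 0.6484655 y -0.14366646 -0.08498121 z 0.02521100996978065
[ 0.24285419 -0.14691266 -0.03348185]
```

View pics/w6.png

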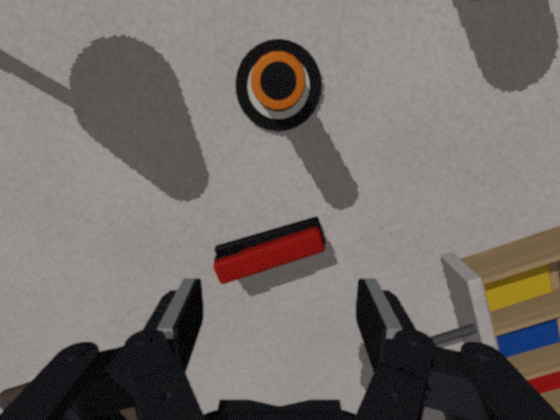

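View pics/t6.png

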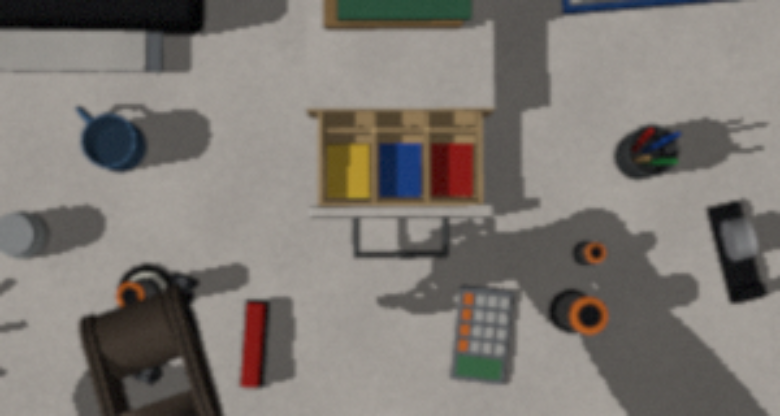

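The wrist view shows the meter at (278,80) upright and centred on the pad. The top view shows the drawer out, the tiles flat and everything else where it was. Handing in.

```bash
python3 -c "
from plant import ctrl
print(ctrl.sign_off())"
```

```text
the job is handed in; nothing more can be done
None
```

I pulled the drawer out to its stop and left it out, set the meter down on the red tile and then the blue one, and stood it upright near the middle of its pad. I handed the job in after about 23 s; no verdict came back, but the last pictures show everything in place.

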